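Advance the pellet press by one turn

TASK

On the small bench press, push the hand wheel round by its red upright handle through exactly one full turn clockwise (seen from above), to bring the ram down by one thread, so that the handle stops right where it started. Push gently with the fingertips or the outside of the fingers: do not take the handle between the fingers, leave the capped vial, the steel crucible and the spatula where they lie, and let go of everything at the end.

Things in the scene. Friction and masses are not known exactly. Their poses are not given: they have to be found in the camera images.
- press: pellet press fixed to the bench, grey base 170 x 200 x 25 mm, two steel columns 140 mm apart along its y axis, teal crosshead 75 x 190 mm whose top is at z = 138 mm, hand wheel above it. Origin: centre of the base's underside, on the wheel's vertical axis; z up. Nothing of the press outside the wheel is higher than the wheel.
- wheel_hub (a point): centre of the hand wheel on its vertical axis, level with the top of the rim, 172 mm above the bench. The wheel has a grey rim (centre line 75 mm from the axis, 16 mm thick, outer diameter 166 mm), three thin spokes and an aluminium hub whose top is 2 mm above this point. The point turns with the wheel. The wheel stays at this height as it turns; only the ram below it moves down, 6 mm a turn, and never reaches the die.
- handle: red upright round handle on the wheel's rim, diameter 20 mm, 50 mm tall, can turn stiffly on its own pin, 75 mm from the wheel's axis. Origin: centre of its foot, on top of the rim, 172 mm above the bench; its top is 222 mm above the bench. It starts anywhere over about two thirds of the circle, and the wheel's local x axis points from the hub to it.
- wheel (a joint): turn of the hand wheel in rad, growing clockwise seen from above; it starts anywhere from 0.2 to 4.2, one turn is 6.283 more; stops at -1 and 12.2. It needs about 3 to 4 N at the handle, stays where it is left and does not coast.
- vial: closed sample jar with white cap, diameter 36, height 75 mm, loose on the bench beside the press; origin at the centre of its underside. Leave alone.
- crucible: small open steel cup, diameter 52, height 35 mm, loose on the bench beside the press; origin at the centre of its underside. Leave alone.
- spatula: flat steel laboratory spatula 165 mm long, 10 to 16 mm wide, 5 mm thick, lying loose on the bench beyond the press; origin at the middle of its underside, length along its y axis. Leave alone.

How it is judged:
By the outcome, as a careful person would: the job done as asked, in the order asked, and still so for the second after the job is handed in, with the robot touching nothing.
It also fails if it takes over 72 s, if anything falls off the work surface, if the arm or the gripper's body presses on something with over 40 N, if the wrist force passes 120 N, or if a joint passes its speed limit or range.

ROBOT

A 6-joint arm with a two-finger parallel gripper is mounted at the origin on the work surface. World frame = base frame: x ahead of the robot, y to its left, z up, the work surface at z = 0. Lengths are in mm, angles in rad, forces in N, time in s.
With the tool pointing down it reaches from about 325 to 850 mm from the base axis. Payload 4.4 kg.
Tool frame: the origin (TCP) lies midway between the tips of the shut fingers; the grasp point (between the pads) lies 19 mm behind it; z points along the fingers, y is the direction in which the jaws open and shut (so a half turn about z gives the same grasp; the last joint's range is limited). The gripper opens to 94 mm and grips with 3 to 60 N. Pads are 16 mm wide; open, the fingers measure 119 mm over their backs; the gripper's body (75 mm by 177 mm) begins 78 mm behind the grasp point.
Start: joints at [1.198, 0.207, 1.542, -0, 1.393, -0.15], TCP at [127.062, 560.787, 205.447] pointing down, gripper open.
Joint ranges: [-2.73, 2.73], [-0.86, 2.22], [0.23, 2.46], [-1.11, 4.25], [0.08, 2.63], [-2.82, 2.82]. Speed limits (rad/s): [2.79, 2.79, 3.14, 3.14, 3.14, 3.14].

INTERFACE

Orientations are given as a rotation vector (axis times angle).
In Python, from rig import observe, camera, camera_params, job_done gives the robot as it stands.
- The arm moves only by the tool drive_tool, never from a script. Its argument "deltas" is a list of rows, each a list of 7 numbers: the closure, from 0 (fully open) to 1 (shut), then the shift along the tool's x, y, z in mm, then the turn, a rotation vector about the tool's x, y, z in rad. A call has exactly 5 rows; each row shifts and turns the commanded pose from where the row before left it, along the tool's axes as they then stand; what a row does not reach is not made up. A row lasts 1/12 s, in which the tool goes at most 41.7 mm and 7.16 degrees, less where a joint would pass 70% of its speed; a pose out of reach is approached as far as the arm can. A call with a gripper value outside its range is refused whole. The fingers move at their own pace and stop on an object; "force" is the grip in N (left out, the last holds). Time passes only in rows, so rows that do not move let the fingers close, or fill a call up. It gives the time, the measured TCP pose, the force and the opening at its end, in the units of the state.
- observe(): the state, without advancing time (a new reading comes with each control period).
- camera(name): name is "side" or "top"; returns (picture, depth): 400x640x3 uint8, red, green, blue; 400x640 float32, mm along the optical axis (not along the pixel's ray), 0 where there is no reading.
- camera_params(name): a dict with "K" (3x3 intrinsics, pixels), "dist_coeffs" ([k1, k2, p1, p2, k3] as OpenCV has them; the pictures are not rectified), "origin" and "attitude" of the camera in the world. Camera axes: x right, y down, z forward; pixel columns grow to the right and rows downward; lengths in mm; the calibration is good to about 2 mm. A picture is of the moment at which its call begins. camera_params takes no time and is no camera call.
- job_done(): hands the job in, once; it reports no verdict.
The state is a dict: "clock": time; "joint_positions": joint angles; "qd": joint speeds; "joint_torque": joint torques, N m; "position": TCP position; "tcp_rot": TCP orientation; "force": force on the tool from outside, world axes, zero at the start; "ft_torque": the same for the moment, N m; "gripper_width": finger opening in mm.
Only numpy, scipy, OpenCV 4.12 (cv2) and the standard library are available. Lean on these libraries where they do the work, as an engineer would, in place of code of your own. Each camera call takes 0.05 s, during which the arm holds its last target.

## Working session

There is one attempt and no reset: what is moved stays moved. The work goes in short steps, Python scripts to look and compute and a tool call to move; the robot and the scene stay as the last step left them, time stands still between calls to the robot, and variables do not carry over. Pictures are saved under pics/ and viewed, and the job is handed in when it is done.

Besides the shell and the picture viewer there is one more tool, called as a command line: name --pt "numbers of a row" for each row, then --argument value for the rest. drive_tool: Moves the arm, as the interface text tells. Its arguments: {"type":"object","properties":{"deltas":{"type":"array","items":{"type":"array","items":{"type":"number"}}},"force":{"type":"number"}},"required":["deltas"]}

```bash
mkdir -p pics; ls; python3 - <<'E'
from rig import *
import cv2,numpy as np
s=observe();print(s)
for n in("side","top"):
    p,d=camera(n);cv2.imwrite(f"pics/{n}0.png",p[...,::-1]);np.save(f"pics/{n}0.npy",d)
    print(n,camera_params(n))
E
```

```text
pics
{'clock': 0.0, 'joint_positions': array([ 1.19749798e+00,  2.07417600e-01,  1.54293488e+00, -1.12258012e-05,
        1.39349029e+00, -1.50541384e-01]), 'qd': array([0.00051079, 0.000163  , 0.0002836 , 0.00061874, 0.00189467,
       0.00133099]), 'joint_torque': array([-2.09147488e-04, -3.70861781e+01, -2.81427687e+01,  6.98321848e-02,
        3.58973758e-02, -1.55736961e-04]), 'position': array([126.77129755, 560.03046626, 204.30122211]), 'tcp_rot': array([-0.34911593, -3.12155688,  0.00341781]), 'force': array([-0.18307124, -0.12305235,  0.6973116 ]), 'ft_torque': array([0.04176356, 0.02348368, 0.01775499]), 'gripper_width': 94.01275568706961}
side {'K': array([[379.77361575,   0.        , 321.09679317],
       [  0.        , 379.77361575, 194.70114231],
       [  0.        ,   0.        ,   1.        ]]), 'dist_coeffs': array([-0.0206066,  0.       ,  0.       ,  0.       ,  0.       ]), 'origin': array([324.76645187, 698.38449982, 646.81367596]), 'attitude': array([-0.45394788,  2.63066739, -1.37142376])}
top {'K': array([[394.259905  ,   0.        , 320.74381526],
       [  0.        , 394.259905  , 202.22211918],
       [  0.        ,   0.        ,   1.        ]]), 'dist_coeffs': array([-0.05197578,  0.        ,  0.        ,  0.        ,  0.        ]), 'origin': array([445.08565478,  32.95006252, 927.21692085]), 'attitude': array([-2.14066861,  2.14460872, -0.12945731])}
```

View pics/side0.png

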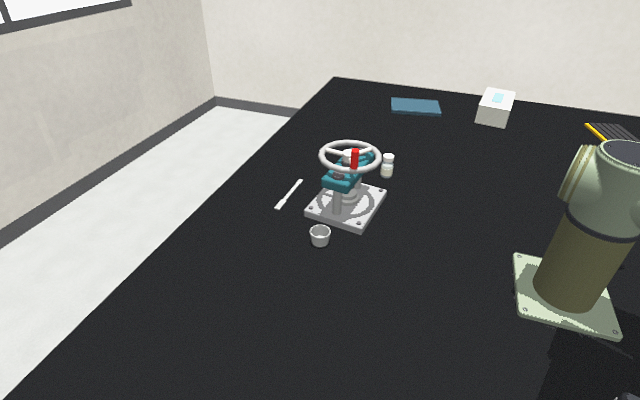

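View pics/top0.png

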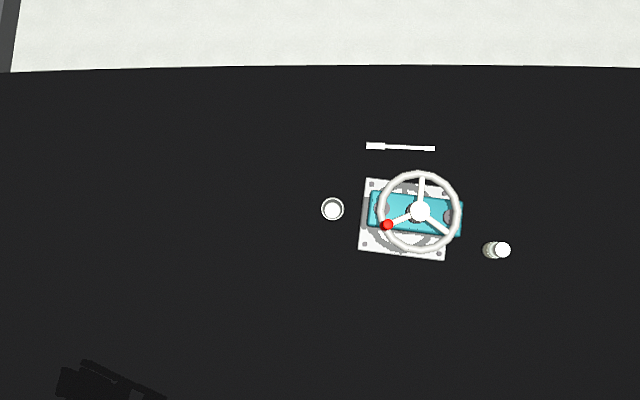

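Top view: hub about (420,211), red handle top about (387,225), vial cap (502,250), crucible (332,209), spatula (400,147). I'll enlarge the crop and compute positions next.

```bash
cat > h.py <<'E'
import cv2,numpy as np
from rig import *
from scipy.spatial.transform import Rotation as R
def ray(n,u,v):
    P=camera_params(n);x=cv2.undistortPoints(np.array([[[u,v]]],float),P["K"],P["dist_coeffs"])[0,0]
    return P["origin"],R.from_rotvec(P["attitude"]).as_matrix()@np.array([x[0],x[1],1])
def onz(n,u,v,z):
    o,d=ray(n,u,v);return o+d*(z-o[2])/d[2]
def proj(n,X):
    P=camera_params(n);Rm=R.from_rotvec(P["attitude"]).as_matrix().T
    return cv2.projectPoints(np.array(X,float).reshape(-1,1,3),Rm,-Rm@P["origin"],P["K"],P["dist_coeffs"])[0][:,0]
def red(p):
    p=p.astype(int);return (p[...,0]>120)&(p[...,1]<70)&(p[...,2]<70)
E
python3 - <<'E'
from h import *
p=cv2.imread("pics/top0.png")
c=cv2.resize(p[160:280,350:520],None,fx=4.6,fy=4.6,interpolation=cv2.INTER_CUBIC);cv2.imwrite("pics/t0c.png",c)
m=red(p[...,::-1]);v,u=np.nonzero(m);print("red top",u.mean(),v.mean(),u.min(),u.max(),v.min(),v.max(),len(u))
d=np.load("pics/top0.npy");P=camera_params("top");Rm=R.from_rotvec(P["attitude"]).as_matrix()
# depth points between z 160 and 180
vv,uu=np.mgrid[0:400,0:640];pts=cv2.undistortPoints(np.stack([uu,vv],-1).reshape(-1,1,2).astype(float),P["K"],P["dist_coeffs"])[:,0]
X=(np.c_[pts,np.ones(len(pts))]*d.reshape(-1,1))@Rm.T+P["origin"]
X=X.reshape(400,640,3)
for n,(u,v) in dict(hub=(420,211),handle=(387,225),vial=(502,250),cruc=(332,209),spat=(400,148),bench=(300,300)).items(): print(n,X[v,u].round(1))
k=(abs(X[...,2]-170)<9)&(d>0);Y=X[k];print(len(Y))
from scipy.optimize import least_squares
c0=X[211,420,:2]
r=np.hypot(*(Y[:,:2]-c0).T);Y=Y[(r>60)&(r<90)&(r>0)]
f=least_squares(lambda q:np.hypot(Y[:,0]-q[0],Y[:,1]-q[1])-q[2],[*c0,75],loss="soft_l1");print("rim",f.x,Y[:,2].mean())
h=X[m];print("handle",h.mean(0),np.median(h[:,2]))
p2=cv2.imread("pics/side0.png");m=red(p2[...,::-1]);v,u=np.nonzero(m);print("red side",u.mean(),u.min(),u.max(),v.min(),v.max())
print("side proj",proj("side",[[*h[h[:,2]>215].mean(0)[:2],222],[*h[h[:,2]>215].mean(0)[:2],172]]))
E
```

```text
red top 387.4230769230769 223.98076923076923 380 392 219 230 52
hub [ 531.6 -145.4  173.4]
handle [500.9 -73.8 223.2]
vial [ 457.6 -343.8   74.7]
cruc [556.5  21.7   3.2]
spat [ 703.7 -142.7    4.8]
bench [345.5  96.4  -1.7]
2626
rim [ 531.19503827 -142.60132632   73.74770373] 169.6422710016398
handle [503.04258524 -75.22065245 218.69965632] 220.87949611467934
red side 354.2661870503597 350 358 148 168
side proj [[354.55234754 149.86778193]
 [353.20638108 168.14459872]]
```

View pics/t0c.png

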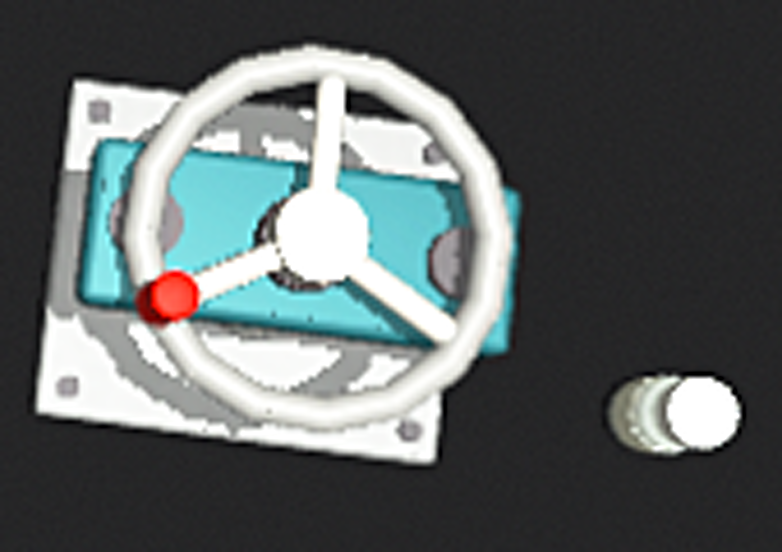

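```bash
python3 - <<'E'
from h import *
H=onz("top",419.7,210.8,174);A=onz("top",387.9,223.5,222);print(H,A,np.hypot(*(A-H)[:2]),np.degrees(np.arctan2(*(A-H)[1::-1])))
# fit of rim outer/ring by projecting model
for c in ([531.3,-143.5],[532,-144.5]):
    print(proj("top",[[c[0]+83*np.cos(t),c[1]+83*np.sin(t),164] for t in np.radians([0,90,180,270])]).round(1).tolist())
p=cv2.imread("pics/top0.png");c=cv2.resize(p[160:280,350:520],None,fx=4.6,fy=4.6,interpolation=cv2.INTER_CUBIC)
for t in range(0,360,10):
    a=np.radians(t)
    for r in (67,83):
        q=proj("top",[[532+r*np.cos(a),-144+r*np.sin(a),164]])[0];cv2.circle(c,tuple(((q-[350,160]+.5)*4.6).astype(int)),2,(0,0,255),-1)
cv2.imwrite("pics/fit.png",c)
s=observe();print(R.from_rotvec(s["tcp_rot"]).as_matrix().round(3))
E
```

```text
[ 531.89046511 -144.74690814  174.        ] [503.65051793 -75.62449547 222.        ] 74.66861824916202 112.22245957906972
[[416.4, 169.9], [375.3, 211.8], [419.3, 254.7], [460.3, 211.6]]
[[416.9, 169.6], [375.8, 211.5], [419.8, 254.3], [460.8, 211.2]]
[[-0.975  0.221 -0.001]
 [ 0.221  0.975 -0.002]
 [ 0.    -0.002 -1.   ]]
```

View pics/fit.png

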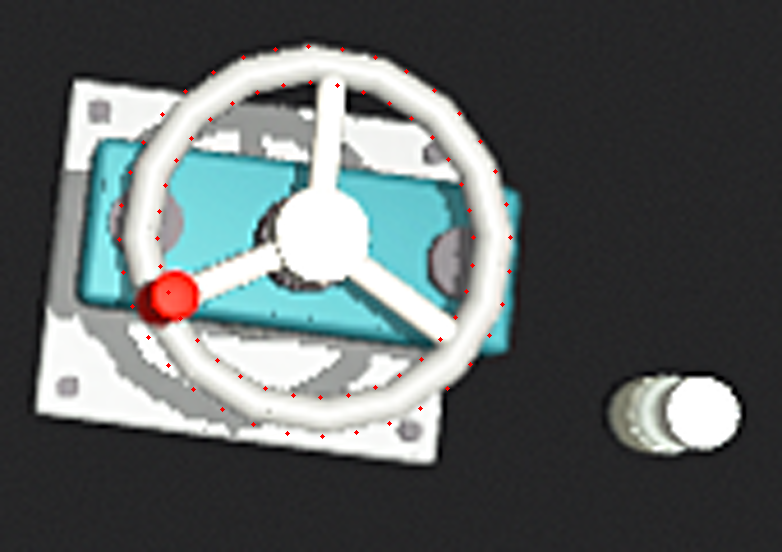

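```bash
cat >> h.py <<'E'
HUB=np.array([533,-145.])
def T(): 
    s=observe();return s["position"],R.from_rotvec(s["tcp_rot"]).as_matrix()
def rows(way,start=None,Rm=None):
    """way: world waypoints one per row -> rounded tool shifts, errors carried"""
    p,r=T(); p=p if start is None else np.array(start,float); Rm=r if Rm is None else Rm
    for i,w in enumerate(way):
        d=(Rm.T@(np.array(w)-p)).round(1);p=p+Rm@d;print(d.tolist(),end=",\n" if i%5==4 else ", ")
    print("end",p.round(1))
E
python3 - <<'E'
from h import *
p,r=T();a=p+[0,0,76]
L=lambda a,b,n:[np.array(a)+(np.array(b)-a)*k/n for k in range(1,n+1)]
rows(L(p,[220,480,280],5)+L([220,480,280],[420,200,280],10)+L([420,200,280],[470,-105,280],10))
E
```

```text
[-21.7, -11.5, -15.1], [-21.7, -11.6, -15.1], [-21.8, -11.5, -15.1], [-21.7, -11.5, -15.1], [-21.7, -11.6, -15.1],
[-25.7, -22.9, 0.0], [-25.7, -22.9, 0.1], [-25.7, -22.9, 0.0], [-25.7, -22.8, 0.1], [-25.7, -22.9, -0.0],
[-25.6, -22.9, 0.0], [-25.7, -22.9, 0.1], [-25.7, -22.9, 0.0], [-25.7, -22.9, 0.0], [-25.7, -22.9, 0.1],
[-11.6, -28.6, 0.0], [-11.6, -28.7, 0.1], [-11.7, -28.6, 0.0], [-11.6, -28.6, 0.1], [-11.6, -28.7, 0.1],
[-11.6, -28.6, 0.0], [-11.6, -28.7, 0.1], [-11.6, -28.6, 0.0], [-11.6, -28.7, 0.1], [-11.7, -28.6, 0.0],
end [ 470. -105.  280.]
```

drive_tool --pt "1 -21.7 -11.5 -15.1 0 0 0" --pt "1 -21.7 -11.5 -15.1 0 0 0" --pt "1 -21.7 -11.5 -15.1 0 0 0" --pt "1 -21.7 -11.5 -15.1 0 0 0" --pt "1 -21.7 -11.5 -15.1 0 0 0" --force 8

```text
clock: 0.52
position: [220.6, 479.6, 281.0]
tcp_rot: [-0.349, -3.122, 0.002]
force: [0.7, 0.2, -0.4]
gripper_width: 64.3
```

drive_tool --pt "1 -25.7 -22.9 0 0 0 0" --pt "1 -25.7 -22.9 0 0 0 0" --pt "1 -25.7 -22.9 0 0 0 0" --pt "1 -25.7 -22.9 0 0 0 0" --pt "1 -25.7 -22.9 0 0 0 0"

```text
clock: 0.93
position: [320.5, 339.1, 280.5]
tcp_rot: [-0.349, -3.122, 0.001]
force: [1.1, 0.8, 0.1]
gripper_width: 30.7
```

drive_tool --pt "1 -25.7 -22.9 0 0 0 0" --pt "1 -25.7 -22.9 0 0 0 0" --pt "1 -25.7 -22.9 0 0 0 0" --pt "1 -25.7 -22.9 0 0 0 0" --pt "1 -25.7 -22.9 0 0 0 0"

```text
clock: 1.35
position: [420.6, 199.0, 280.6]
tcp_rot: [-0.349, -3.122, 0.0]
force: [0.5, -0.1, -0.3]
gripper_width: 1.1
```

drive_tool --pt "1 -11.6 -28.6 0 0 0 0" --pt "1 -11.6 -28.6 0 0 0 0" --pt "1 -11.6 -28.6 0 0 0 0" --pt "1 -11.6 -28.6 0 0 0 0" --pt "1 -11.6 -28.6 0 0 0 0"

```text
clock: 1.77
position: [444.8, 46.9, 280.5]
tcp_rot: [-0.349, -3.121, -0.0]
force: [0.3, 0.6, -0.3]
gripper_width: 0.2
```

drive_tool --pt "1 -11.6 -28.6 0 0 0 0" --pt "1 -11.6 -28.6 0 0 0 0" --pt "1 -11.6 -28.6 0 0 0 0" --pt "1 -11.6 -28.6 0 0 0 0" --pt "1 -11.6 -28.6 0 0 0 0"

```text
clock: 2.18
position: [469.8, -105.4, 280.5]
tcp_rot: [-0.35, -3.121, -0.001]
force: [0.1, 0.8, 0.3]
gripper_width: 0.6
```

drive_tool --pt "1 0 0 0 0 0 -0.123" --pt "1 0 0 0 0 0 -0.123" --pt "1 0 0 0 0 0 -0.123" --pt "1 0 0 0 0 0 -0.123" --pt "1 0 0 0 0 0 -0.123"

```text
clock: 2.6
position: [469.8, -104.0, 280.3]
tcp_rot: [0.621, -3.079, -0.001]
force: [0.1, -1.0, -0.4]
gripper_width: 0.3
```

drive_tool --pt "1 0 0 0 0 0 0" --pt "1 0 0 0 0 0 0" --pt "1 0 0 0 0 0 0" --pt "1 0 0 0 0 0 0" --pt "1 0 0 0 0 0 0"

```text
clock: 3.02
position: [470.1, -103.9, 280.9]
tcp_rot: [0.611, -3.082, -0.0]
force: [0.2, 0.4, -0.7]
gripper_width: 0.6
```

```bash
python3 - <<'E'
from h import *
s=observe();print(s["clock"],s["position"],s["joint_positions"],s["gripper_width"],s["force"]);print(T()[1].round(3))
p,d=camera("top");cv2.imwrite("pics/t1.png",cv2.resize(p[120:320,300:560,::-1],None,fx=3,fy=3,interpolation=cv2.INTER_CUBIC))
p,d=camera("side");cv2.imwrite("pics/s1.png",cv2.resize(p[60:260,220:480,::-1],None,fx=3,fy=3,interpolation=cv2.INTER_CUBIC))
E
```

```text
3.0167 [ 470.13710093 -103.86941399  280.89255455] [-3.97471122e-01 -4.74949705e-02  1.65921170e+00  3.60406688e-05
  1.52998420e+00 -2.35945015e+00] 0.6400547665518354 [ 0.21984094  0.35007926 -0.70593859]
[[-0.924 -0.381 -0.   ]
 [-0.381  0.924  0.   ]
 [ 0.     0.    -1.   ]]
```

View pics/t1.png

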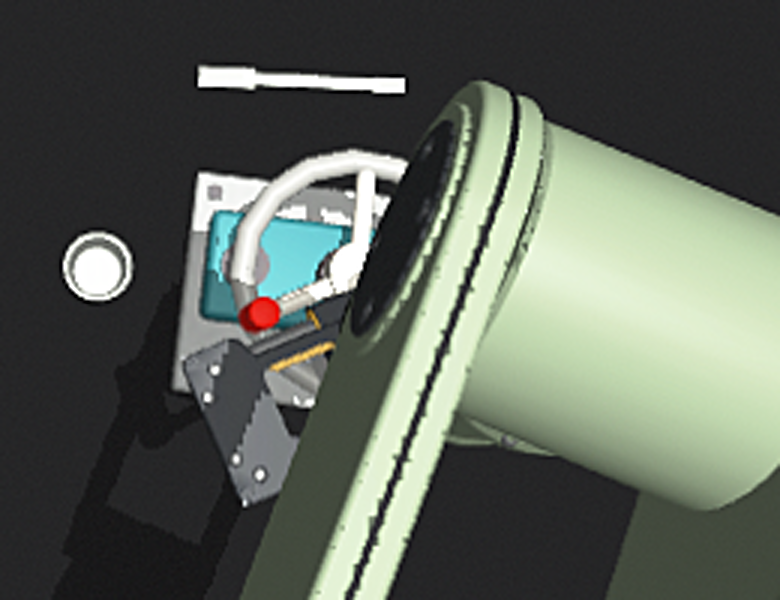

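View pics/s1.png

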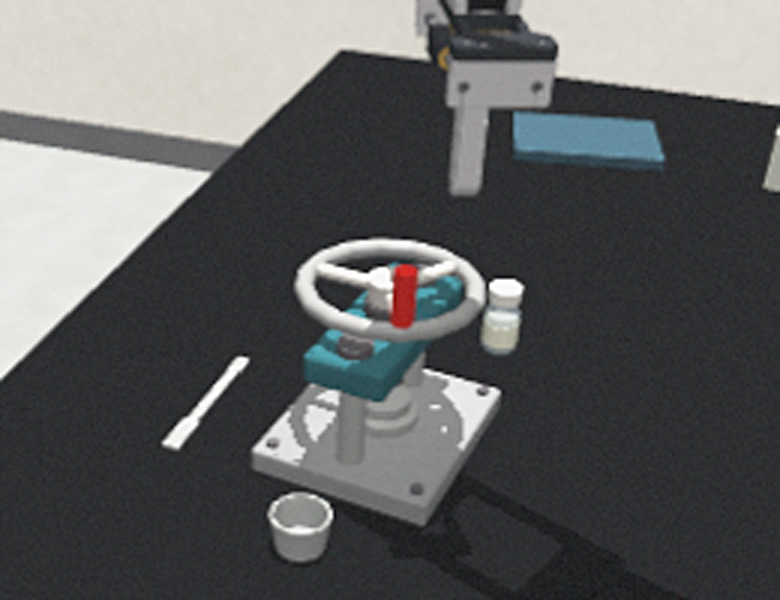

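Both views show the shut fingers clear of the handle. I'll drop to z≈190 behind it, on its tangent line.

drive_tool --pt "1 1.4 6.6 16 0 0 0" --pt "1 1.4 6.6 20 0 0 0" --pt "1 0 0 20 0 0 0" --pt "1 0 0 20 0 0 0" --pt "1 0 0 15 0 0 0"

```text
clock: 3.53
position: [461.8, -92.4, 188.4]
tcp_rot: [0.611, -3.08, -0.001]
force: [0.3, -0.3, -0.4]
gripper_width: 0.5
```

drive_tool --pt "1 -6 0 0 0 0 0" --pt "1 -6 0 0 0 0 0" --pt "1 -6 0 0 0 0 0" --pt "1 -2 0 0 0 0 0" --pt "1 0 0 0 0 0 0"

```text
clock: 3.95
position: [482.7, -85.3, 191.4]
tcp_rot: [-0.613, 3.079, -0.002]
force: [0.5, 0.1, 0.0]
gripper_width: 0.7
```

```bash
python3 - <<'E'
from h import *
s=observe();print(s["clock"],s["position"],s["joint_positions"],s["gripper_width"],s["force"])
p,d=camera("side");cv2.imwrite("pics/s2.png",cv2.resize(p[100:240,270:430,::-1],None,fx=4.2,fy=4.2,interpolation=cv2.INTER_CUBIC))
E
```

```text
3.95 [482.69349327 -85.26953733 191.38462361] [-3.51623526e-01  3.51441630e-02  1.76281778e+00 -5.48372283e-06
  1.34079447e+00 -2.31537672e+00] 0.654356260474171 [0.49026227 0.07200762 0.01900898]
```

View pics/s2.png

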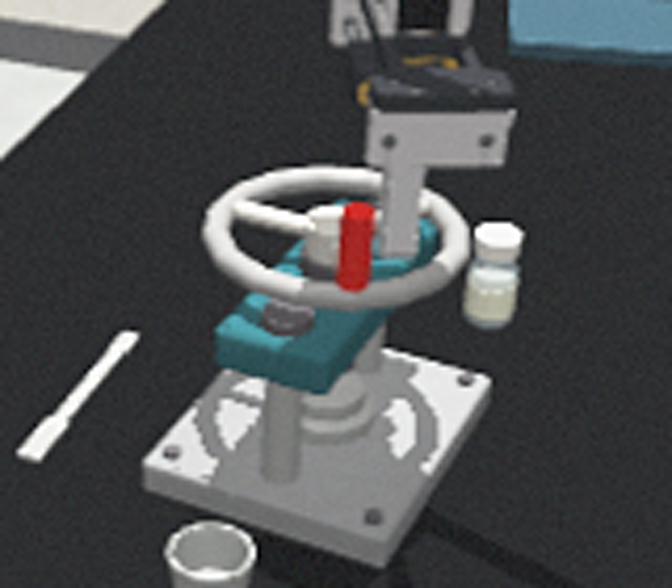

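drive_tool --pt "1 -1 0 0 0 0 0" --pt "1 -1 0 0 0 0 0" --pt "1 -1 0 0 0 0 0" --pt "1 0 0 0 0 0 0" --pt "1 0 0 0 0 0 0"

```text
clock: 4.42
position: [483.7, -84.1, 190.0]
tcp_rot: [0.612, -3.081, 0.0]
force: [-0.4, 0.4, 0.3]
gripper_width: 0.8
```

drive_tool --pt "1 -1 0 0 0 0 0" --pt "1 0 0 0 0 0 0" --pt "1 0 0 0 0 0 0" --pt "1 0 0 0 0 0 0" --pt "1 0 0 0 0 0 0"

```text
clock: 4.83
position: [484.7, -83.6, 189.9]
tcp_rot: [0.612, -3.081, -0.0]
force: [0.6, 0.1, -0.9]
gripper_width: 0.9
```

drive_tool --pt "1 -1 0 0 0 0 0" --pt "1 0 0 0 0 0 0" --pt "1 0 0 0 0 0 0" --pt "1 0 0 0 0 0 0" --pt "1 0 0 0 0 0 0"

```text
clock: 5.25
position: [485.7, -83.3, 190.0]
tcp_rot: [-0.612, 3.081, 0.0]
force: [0.1, -0.2, 0.7]
gripper_width: 0.3
```

drive_tool --pt "1 -1 0 0 0 0 0" --pt "1 0 0 0 0 0 0" --pt "1 0 0 0 0 0 0" --pt "1 0 0 0 0 0 0" --pt "1 0 0 0 0 0 0"

```text
clock: 5.67
position: [486.1, -83.0, 189.9]
tcp_rot: [0.612, -3.08, 0.0]
force: [-3.3, -1.4, 1.6]
gripper_width: 0.3
```

Contact at commanded 6 mm past the pause (3.6 N against the push). That gives a tactile reference pose, C0 ≈ (486.1, −83.0). Next I'll plan the circle with fixed tool orientation, so ending at the same pose means one exact turn.

```bash
cat > plan.py <<'E'
from h import *
from scipy.optimize import brentq
C0=np.array([486.1,-83.0]);X=np.array([-.924,-.383]);Y=np.array([-.383,.924]);HUBP=np.array([532,-145.])
t0=-X; h0=C0+18*t0; r=np.linalg.norm(h0-HUBP);th0=np.arctan2(*(h0-HUBP)[::-1])
def C(phi):
    th=th0-phi;h=HUBP+r*np.array([np.cos(th),np.sin(th)])
    c,s=np.cos(phi),np.sin(phi);t=np.array([c*t0[0]+s*t0[1],-s*t0[0]+c*t0[1]])
    def g(k):
        q=np.abs([k*t@X,k*t@Y])-[8,12.5];return np.linalg.norm(np.maximum(q,0))+min(q.max(),0)-10
    return h-brentq(g,5,60)*t
E
python3 - <<'E'
from plan import *
print(r,np.degrees(th0),C(0),C(2*np.pi))
p=observe();print(p["position"],p["force"])
Rm=np.c_[np.r_[X,0],np.r_[Y,0],[0,0,-1]]
rows([[*C(np.radians(5*k)),0] for k in range(1,73)],[*C0,0],Rm)
i,d=camera("side");m=red(i);v,u=np.nonzero(m);print(u.mean(),v.mean(),u.min(),u.max())
E
```

```text
74.85318336583956 113.01707371088642 [486.10773029 -82.99679578] [486.10773029 -82.99679578]
[486.12003934 -83.03012848 189.91112692] [-3.32089631 -1.42045489  1.64627965]
[-6.5, 1.3, 0.0], [-6.5, 0.8, 0.0], [-6.4, 0.3, 0.0], [-6.2, -0.1, 0.0], [-6.1, -0.6, 0.0],
[-5.8, -1.0, 0.0], [-5.6, -1.3, 0.0], [-5.4, -1.6, 0.0], [-5.7, -2.3, 0.0], [-5.6, -2.9, 0.0],
[-5.6, -3.7, 0.0], [-5.3, -4.3, 0.0], [-5.1, -5.0, 0.0], [-4.8, -5.7, 0.0], [-4.1, -6.2, 0.0],
[-3.6, -6.4, 0.0], [-2.9, -6.5, 0.0], [-2.3, -6.5, 0.0], [-1.7, -6.5, 0.0], [-1.2, -6.5, 0.0],
[-0.7, -6.4, 0.0], [-0.3, -6.2, 0.0], [0.3, -6.4, 0.0], [0.9, -6.5, 0.0], [1.6, -6.7, 0.0],
[2.4, -6.7, 0.0], [3.2, -6.7, 0.0], [4.0, -6.6, 0.0], [4.9, -6.3, 0.0], [5.5, -5.7, 0.0],
[5.7, -5.1, 0.0], [6.0, -4.4, 0.0], [6.3, -3.7, 0.0], [6.3, -3.1, 0.0], [6.5, -2.6, 0.0],
[6.5, -1.9, 0.0], [6.5, -1.3, 0.0], [6.5, -0.8, 0.0], [6.4, -0.3, 0.0], [6.2, 0.2, 0.0],
[6.1, 0.6, 0.0], [5.8, 0.9, 0.0], [5.5, 1.3, 0.0], [5.5, 1.7, 0.0], [5.7, 2.2, 0.0],
[5.6, 3.0, 0.0], [5.5, 3.6, 0.0], [5.4, 4.3, 0.0], [5.1, 5.0, 0.0], [4.8, 5.8, 0.0],
[4.1, 6.2, 0.0], [3.6, 6.3, 0.0], [2.9, 6.5, 0.0], [2.3, 6.5, 0.0], [1.7, 6.5, 0.0],
[1.2, 6.5, 0.0], [0.7, 6.4, 0.0], [0.3, 6.3, 0.0], [-0.3, 6.3, 0.0], [-0.9, 6.5, 0.0],
[-1.7, 6.7, 0.0], [-2.3, 6.8, 0.0], [-3.2, 6.7, 0.0], [-4.0, 6.5, 0.0], [-4.9, 6.3, 0.0],
[-5.5, 5.8, 0.0], [-5.7, 5.0, 0.0], [-6.1, 4.4, 0.0], [-6.2, 3.8, 0.0], [-6.3, 3.1, 0.0],
[-6.5, 2.5, 0.0], [-6.5, 1.9, 0.0], end [486.1 -83.    0. ]
354.11333333333334 158.08 350 358
```

drive_tool --pt "1 -6.5 1.3 0 0 0 0" --pt "1 -6.5 0.8 0 0 0 0" --pt "1 -6.4 0.3 0 0 0 0" --pt "1 -6.2 -0.1 0 0 0 0" --pt "1 -6.1 -0.6 0 0 0 0"

```text
clock: 6.13
position: [515.6, -70.3, 189.8]
tcp_rot: [0.612, -3.08, 0.004]
force: [-4.3, -6.2, -0.3]
gripper_width: 0.3
```

drive_tool --pt "1 -5.8 -1.0 0 0 0 0" --pt "1 -5.6 -1.3 0 0 0 0" --pt "1 -5.4 -1.6 0 0 0 0" --pt "1 -5.7 -2.3 0 0 0 0" --pt "1 -5.6 -2.9 0 0 0 0"

```text
clock: 6.55
position: [544.2, -66.6, 189.3]
tcp_rot: [0.611, -3.079, -0.002]
force: [-4.2, -1.5, 0.7]
gripper_width: 0.5
```

```bash
python3 - <<'E'
from plan import *
s=observe();print(s["position"],C(np.radians(50)),s["force"])
i,d=camera("side");cv2.imwrite("pics/s3.png",cv2.resize(i[100:240,270:430,::-1],None,fx=4.2,fy=4.2,interpolation=cv2.INTER_CUBIC))
E
```

```text
[544.15835332 -66.59315494 189.26993628] [544.20271362 -66.97445082] [-4.21239135 -1.47997003  0.67975591]
```

View pics/s3.png

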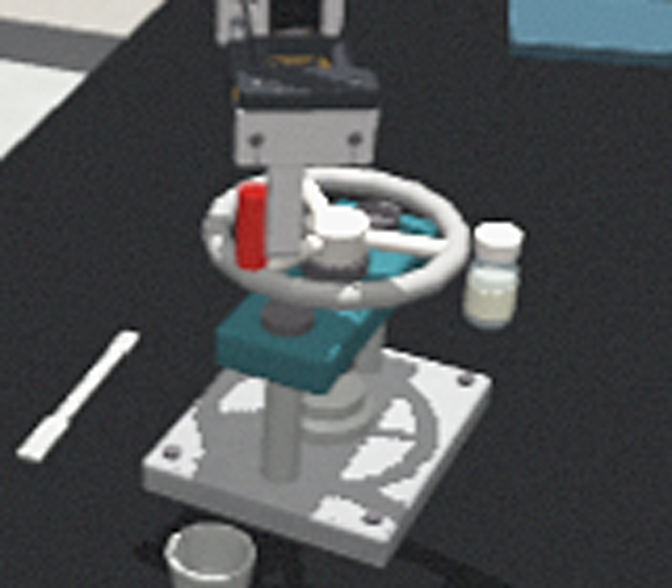

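The handle is now at picture (252,225), left of the finger, and the wheel is turning as intended. The force stays around 4–8 N, so I'll carry on.

drive_tool --pt "1 -5.6 -3.7 0 0 0 0" --pt "1 -5.3 -4.3 0 0 0 0" --pt "1 -5.1 -5.0 0 0 0 0" --pt "1 -4.8 -5.7 0 0 0 0" --pt "1 -4.1 -6.2 0 0 0 0"

```text
clock: 7.02
position: [577.8, -79.9, 189.7]
tcp_rot: [-0.613, 3.081, 0.002]
force: [-2.0, 2.1, -0.4]
gripper_width: 0.6
```

drive_tool --pt "1 -3.6 -6.4 0 0 0 0" --pt "1 -2.9 -6.5 0 0 0 0" --pt "1 -2.3 -6.5 0 0 0 0" --pt "1 -1.7 -6.5 0 0 0 0" --pt "1 -1.2 -6.5 0 0 0 0"

```text
clock: 7.43
position: [600.5, -106.3, 189.9]
tcp_rot: [0.612, -3.081, -0.001]
force: [-4.1, 2.5, -0.0]
gripper_width: 0.5
```

drive_tool --pt "1 -0.7 -6.4 0 0 0 0" --pt "1 -0.3 -6.2 0 0 0 0" --pt "1 0.3 -6.4 0 0 0 0" --pt "1 0.9 -6.5 0 0 0 0" --pt "1 1.6 -6.7 0 0 0 0"

```text
clock: 7.85
position: [610.6, -136.2, 189.6]
tcp_rot: [0.612, -3.08, -0.003]
force: [-3.1, 4.2, 0.0]
gripper_width: 0.5
```

drive_tool --pt "1 2.4 -6.7 0 0 0 0" --pt "1 3.2 -6.7 0 0 0 0" --pt "1 4.0 -6.6 0 0 0 0" --pt "1 4.9 -6.3 0 0 0 0" --pt "1 5.5 -5.7 0 0 0 0"

```text
clock: 8.27
position: [605.9, -174.6, 190.7]
tcp_rot: [-0.612, 3.078, -0.003]
force: [1.7, 4.2, 0.5]
gripper_width: 0.5
```

```bash
python3 - <<'E'
from plan import *
s=observe();print(s["position"],C(np.radians(150)),s["force"],s["joint_positions"])
i,d=camera("side");cv2.imwrite("pics/s4.png",cv2.resize(i[100:240,270:430,::-1],None,fx=4.2,fy=4.2,interpolation=cv2.INTER_CUBIC))
E
```

```text
[ 605.91193954 -174.63322174  190.67978547] [ 604.43969843 -173.54113179] [1.7196261  4.2321557  0.46072262] [-4.17957939e-01  3.31693026e-01  1.41565776e+00  4.04075383e-04
  1.39083815e+00 -2.38112866e+00]
```

View pics/s4.png

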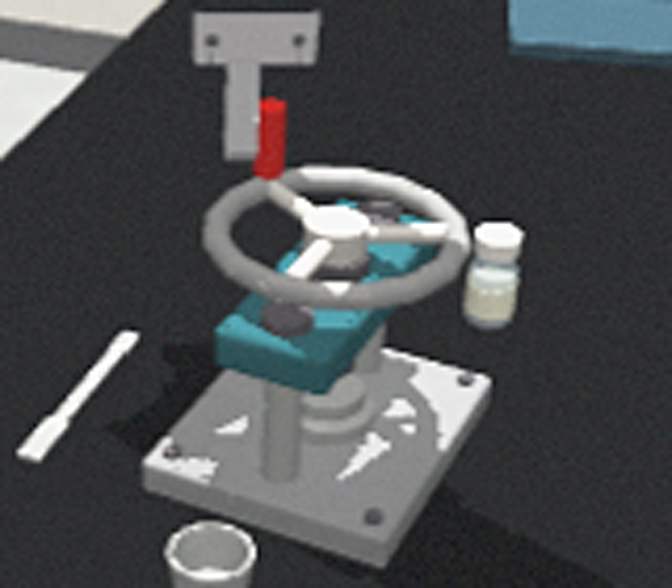

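The handle is at picture (270,140), still ahead of the finger. Continuing.

drive_tool --pt "1 5.7 -5.1 0 0 0 0" --pt "1 6.0 -4.4 0 0 0 0" --pt "1 6.3 -3.7 0 0 0 0" --pt "1 6.3 -3.1 0 0 0 0" --pt "1 6.5 -2.6 0 0 0 0"

```text
clock: 8.73
position: [583.3, -203.2, 190.3]
tcp_rot: [-0.612, 3.081, -0.0]
force: [2.6, 3.5, 0.8]
gripper_width: 0.9
```

drive_tool --pt "1 6.5 -1.9 0 0 0 0" --pt "1 6.5 -1.3 0 0 0 0" --pt "1 6.5 -0.8 0 0 0 0" --pt "1 6.4 -0.3 0 0 0 0" --pt "1 6.2 0.2 0 0 0 0"

```text
clock: 9.15
position: [554.9, -218.1, 189.9]
tcp_rot: [-0.612, 3.081, 0.003]
force: [3.1, 5.8, 0.6]
gripper_width: 0.6
```

drive_tool --pt "1 6.1 0.6 0 0 0 0" --pt "1 5.8 0.9 0 0 0 0" --pt "1 5.5 1.3 0 0 0 0" --pt "1 5.5 1.7 0 0 0 0" --pt "1 5.7 2.2 0 0 0 0"

```text
clock: 9.57
position: [527.2, -221.4, 189.8]
tcp_rot: [-0.612, 3.078, 0.006]
force: [5.0, 7.3, -0.5]
gripper_width: 0.3
```

```bash
python3 - <<'E'
from plan import *
s=observe();print(s["position"],C(np.radians(225)),s["force"],s["joint_positions"])
i,d=camera("side");cv2.imwrite("pics/s5.png",cv2.resize(i[100:240,270:430,::-1],None,fx=4.2,fy=4.2,interpolation=cv2.INTER_CUBIC))
E
```

```text
[ 527.19103542 -221.38235355  189.83758138] [ 526.12816967 -223.57862014] [ 4.99466301  7.28055229 -0.48450207] [-0.55202201  0.21193794  1.56815943  0.00527808  1.36113635 -2.51618897]
```

View pics/s5.png

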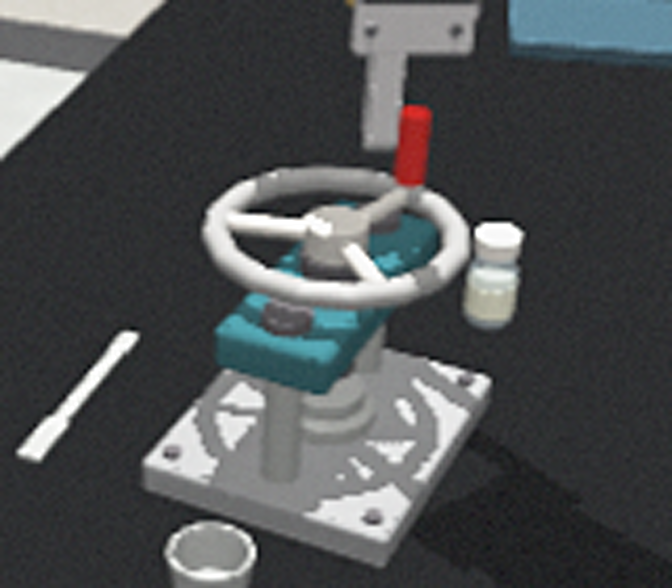

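The handle is at picture (412,145), about 225° round. Continuing to about 325°.

drive_tool --pt "1 5.6 3.0 0 0 0 0" --pt "1 5.5 3.6 0 0 0 0" --pt "1 5.4 4.3 0 0 0 0" --pt "1 5.1 5.0 0 0 0 0" --pt "1 4.8 5.8 0 0 0 0"

```text
clock: 10.03
position: [493.1, -214.9, 190.3]
tcp_rot: [0.611, -3.081, 0.005]
force: [2.5, -2.0, 0.0]
gripper_width: 0.2
```

drive_tool --pt "1 4.1 6.2 0 0 0 0" --pt "1 3.6 6.3 0 0 0 0" --pt "1 2.9 6.5 0 0 0 0" --pt "1 2.3 6.5 0 0 0 0" --pt "1 1.7 6.5 0 0 0 0"

```text
clock: 10.45
position: [467.7, -189.3, 190.1]
tcp_rot: [-0.612, 3.081, -0.001]
force: [3.3, -2.7, -0.2]
gripper_width: 0.6
```

drive_tool --pt "1 1.2 6.5 0 0 0 0" --pt "1 0.7 6.4 0 0 0 0" --pt "1 0.3 6.3 0 0 0 0" --pt "1 -0.3 6.3 0 0 0 0" --pt "1 -0.9 6.5 0 0 0 0"

```text
clock: 10.87
position: [455.0, -160.4, 190.2]
tcp_rot: [-0.612, 3.081, -0.003]
force: [3.8, -4.1, -0.5]
gripper_width: 0.7
```

drive_tool --pt "1 -1.7 6.7 0 0 0 0" --pt "1 -2.3 6.8 0 0 0 0" --pt "1 -3.2 6.7 0 0 0 0" --pt "1 -4.0 6.5 0 0 0 0" --pt "1 -4.9 6.3 0 0 0 0"

```text
clock: 11.28
position: [455.7, -122.6, 189.3]
tcp_rot: [0.612, -3.078, -0.002]
force: [-1.8, -1.2, 0.4]
gripper_width: 0.4
```

```bash
python3 - <<'E'
from plan import *
s=observe();print(s["position"],C(np.radians(325)),s["force"],s["joint_positions"])
i,d=camera("side");cv2.imwrite("pics/s6.png",cv2.resize(i[100:240,270:430,::-1],None,fx=4.2,fy=4.2,interpolation=cv2.INTER_CUBIC))
v,u=np.nonzero(red(i));print(u.mean(),v.mean())
s=observe();print(s["position"],s["force"])
E
```

```text
[ 455.70636588 -122.64780816  189.3034531 ] [ 456.71015057 -123.88345899] [-1.81531258 -1.1743792   0.44454376] [-4.45990260e-01  1.54700984e-03  1.80149485e+00 -8.44818011e-04
  1.34205249e+00 -2.40890172e+00]
371.0 155.27083333333334
[ 456.38398643 -120.98346453  189.26585322] [-1.42506369 -0.00401702 -0.90247609]
```

View pics/s6.png

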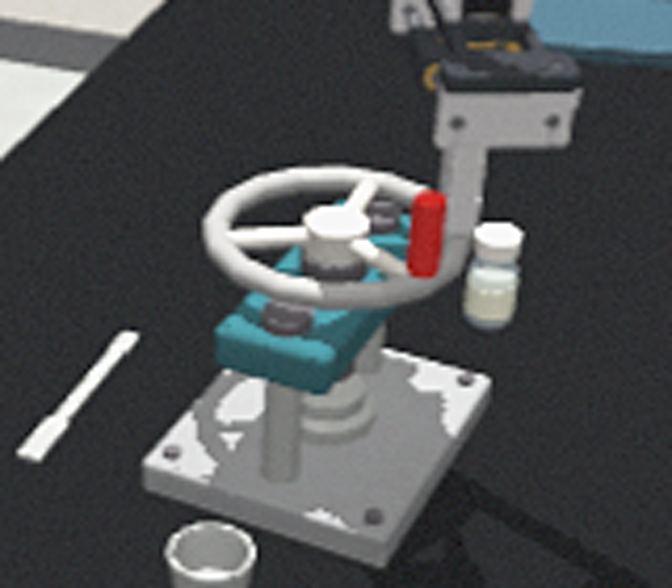

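drive_tool --pt "1 -5.5 5.8 0 0 0 0" --pt "1 -5.7 5.0 0 0 0 0" --pt "1 -6.1 4.4 0 0 0 0" --pt "1 -6.2 3.8 0 0 0 0" --pt "1 -6.3 3.1 0 0 0 0"

```text
clock: 11.75
position: [476.4, -91.3, 189.7]
tcp_rot: [0.612, -3.081, -0.0]
force: [-3.1, -3.4, -0.2]
gripper_width: 0.6
```

drive_tool --pt "1 -3.3 1.3 0 0 0 0" --pt "1 -3.2 1.2 0 0 0 0" --pt "1 -2.5 0.8 0 0 0 0" --pt "1 0 0 0 0 0 0" --pt "1 0 0 0 0 0 0"

```text
clock: 12.17
position: [483.7, -84.9, 189.9]
tcp_rot: [-0.612, 3.08, 0.002]
force: [-0.7, -0.8, -0.6]
gripper_width: 0.8
```

```bash
python3 - <<'E'
from plan import *
for k in range(3):
    s=observe();print(s["position"],s["force"])
    i,d=camera("side");v,u=np.nonzero(red(i));print(u.mean(),v.mean(),len(u))
p=cv2.imread("pics/side0.png")[...,::-1];v,u=np.nonzero(red(p));print("start",u.mean(),v.mean(),len(u))
E
```

```text
[483.65760296 -84.8818169  189.92853992] [-0.744568   -0.75535355 -0.6402179 ]
355.38666666666666 158.20666666666668 150
[483.6304411  -84.87755155 190.00832817] [ 0.02000657 -0.42157689  0.31320542]
355.3466666666667 158.12666666666667 150
[483.61462993 -84.88376531 190.06536112] [-1.08906314 -0.23842099  0.25386436]
355.3245033112583 158.19867549668874 151
start 354.2661870503597 158.5179856115108 139
```

drive_tool --pt "1 -1.0 0.3 0 0 0 0" --pt "1 -1.0 0.3 0 0 0 0" --pt "1 -1.0 0.2 0 0 0 0" --pt "1 0 0 0 0 0 0" --pt "1 0 0 0 0 0 0"

```text
clock: 12.73
position: [485.7, -83.7, 190.1]
tcp_rot: [0.612, -3.081, 0.0]
force: [-2.3, -2.6, 1.9]
gripper_width: 0.1
```

```bash
python3 - <<'E'
from plan import *
for k in range(3):
    s=observe();print(s["position"],s["force"])
    i,d=camera("side");v,u=np.nonzero(red(i));print(u.mean(),v.mean(),len(u))
E
```

```text
[485.67932157 -83.74042339 190.10904531] [-2.27898363 -2.63978279  1.86124906]
354.4496644295302 158.13422818791946 149
[485.7283892  -83.71638428 190.10733337] [-2.94728472 -2.53710327  1.86221193]
354.44370860927154 158.19867549668874 151
[485.71586296 -83.70748102 190.10084707] [-3.37981662 -3.20047189  1.45767635]
354.38157894736844 158.0921052631579 152
```

Contact pose and picture agree: about 0.5° short. One last nudge.

drive_tool --pt "1 -0.7 0.3 0 0 0 0" --pt "1 0 0 0 0 0 0" --pt "1 0 0 0 0 0 0" --pt "1 0 0 0 0 0 0" --pt "1 0 0 0 0 0 0"

```text
clock: 13.3
position: [486.5, -83.2, 190.1]
tcp_rot: [-0.612, 3.081, -0.001]
force: [-1.6, -2.8, 2.1]
gripper_width: 0.3
```

```bash
python3 - <<'E'
from plan import *
for k in range(3):
    s=observe();print(s["position"],s["force"])
    i,d=camera("side");v,u=np.nonzero(red(i));print(u.mean(),v.mean(),len(u))
E
```

```text
[486.51697026 -83.20067376 190.10443617] [-1.59181622 -2.80765506  2.12735109]
354.0132450331126 158.2913907284768 151
[486.53510343 -83.17608228 190.10161368] [-1.93971999 -3.60887294  1.4288634 ]
354.0394736842105 158.22368421052633 152
[486.52063513 -83.17357061 190.10028847] [-2.2094129  -2.51589884  2.4144958 ]
354.0132450331126 158.2913907284768 151
```

The pose is back at the touch point within 0.4 mm. Backing off, rising and moving clear.

drive_tool --pt "1 2 0 0 0 0 0" --pt "1 6 0 0 0 0 0" --pt "1 8 0 0 0 0 0" --pt "1 8 0 0 0 0 0" --pt "1 0 0 -15 0 0 0"

```text
clock: 13.87
position: [460.2, -91.4, 201.8]
tcp_rot: [0.61, -3.075, -0.007]
force: [0.5, -0.4, -0.7]
gripper_width: 0.2
```

drive_tool --pt "1 0 0 -20 0 0 0" --pt "1 0 0 -20 0 0 0" --pt "1 0 0 -25 0 0 0" --pt "1 0 0 -25 0 0 0" --pt "1 0 20 -10 0 0 0"

```text
clock: 14.28
position: [458.0, -76.0, 308.5]
tcp_rot: [-0.606, 3.077, -0.006]
force: [0.2, -0.0, -0.4]
gripper_width: 0.3
```

drive_tool --pt "1 0 35 0 0 0 0" --pt "1 0 35 0 0 0 0" --pt "1 0 35 0 0 0 0" --pt "1 0 35 0 0 0 0" --pt "1 0 35 0 0 0 0"

```text
clock: 14.7
position: [388.1, 89.1, 304.8]
tcp_rot: [-0.61, 3.081, 0.001]
force: [0.2, 1.0, -0.4]
gripper_width: 0.5
```

drive_tool --pt "1 -10 35 0 0 0 0" --pt "1 -10 35 0 0 0 0" --pt "1 -10 35 0 0 0 0" --pt "1 0 0 0 0 0 0" --pt "1 0 0 0 0 0 0"

```text
clock: 15.12
position: [376.0, 197.6, 304.7]
tcp_rot: [0.619, -3.08, -0.0]
force: [0.3, -0.6, 0.6]
gripper_width: 0.8
```

```bash
python3 - <<'E'
from plan import *
s=observe();print(s["clock"],s["position"],s["force"])
for n in("top","side"):
    i,d=camera(n);cv2.imwrite(f"pics/{n}9.png",i[...,::-1]);p=cv2.imread(f"pics/{n}0.png")[...,::-1]
    for q in(p,i):
        v,u=np.nonzero(red(q));w=q.astype(float);w=np.clip(w[...,0]-w[...,1:].max(2)-40,0,None);w[:, :340]=0;w[:,420:]=0;w[:140]=0;w[240:]=0
        vv,uu=np.mgrid[0:400,0:640];print(n,u.mean(),v.mean(),len(u),"weighted",(w*uu).sum()/w.sum(),(w*vv).sum()/w.sum())
    a=[cv2.resize(q[130:270,310:520,::-1],None,fx=3.7,fy=2.1*1.0) if 0 else cv2.resize(q[130:270,310:520,::-1],None,fx=2.1*1.75,fy=2.1) for q in(p,i)] if n=="top" else None
    if a: cv2.imwrite("pics/cmp.png",np.vstack(a))
E
```

```text
15.1167 [376.04722751 197.63196973 304.68925243] [ 0.32063191 -0.6467253   0.55967636]
top 387.4230769230769 223.98076923076923 52 weighted 387.02905020703935 223.99521221532092
top 387.4222222222222 223.37777777777777 45 weighted 386.9214659685864 223.68017015706806
side 354.2661870503597 158.5179856115108 139 weighted 354.32411426971015 156.98445595854923
side 354.056338028169 158.59859154929578 142 weighted 354.1350286780457 156.9925367977334
```

View pics/top9.png

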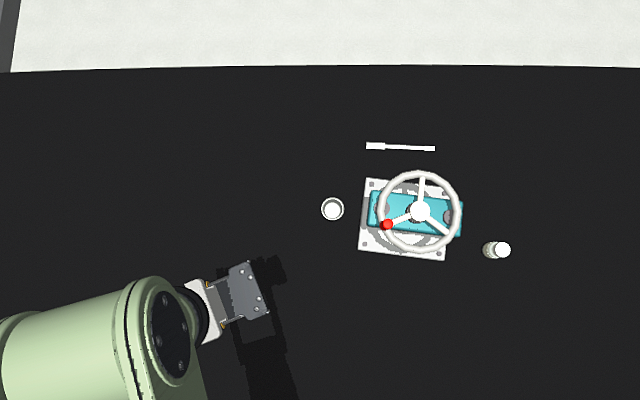

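The final top view matches the first: handle top at (387,224), vial, crucible and spatula unmoved, arm clear. Handing in.

```bash
python3 -c "
from rig import *
print(observe()['qd'].round(3));print(job_done())"
```

```text
[-0.028 -0.001 -0.001  0.001 -0.     0.004]
the job is handed in; nothing more can be done
None
```

I pushed the handle once round clockwise with the shut fingertips and never took it between the fingers. I then backed off, rose clear and handed in at about 15 s.

- **One full turn:** I touched the handle gently at the start and finished at that same tool pose, within about 0.4 mm.
- **Pictures before and after:** the handle's position agrees to 0.2–0.3 px in both cameras, except for 0.6 px with one cruder red mask in the top view. I read that as roughly 0.5° past the start, which is close to the limit of what the images can show.
- **Force:** the end-of-call readings while pushing were about 2–9 N, and near zero once I let go. I did not sample within calls, so brief peaks could be higher.
- **Other objects:** the vial, crucible and spatula look unmoved in the final top view. I judged this by eye, not by measurement.
- **Not checked:** I did not measure the ram itself. At hand-in the base joint still read 0.028 rad/s, with the arm well clear of the press.

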